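Clip the splash guard onto the scoop tray

ROBOT

A 7-joint arm with a two-finger parallel gripper is mounted at the origin on the work surface. World frame = base frame: x ahead of the robot, y to its left, z up, the work surface at z = 0. Lengths are in m, angles in degrees, forces in N, time in s.
With the tool pointing down it reaches from about 0.425 to 0.975 m from the base axis. Payload 16.7 kg.
Tool frame: the origin (TCP) lies between the finger pads; the fingertips stand 22 mm ahead of it and the grasp point (between the pads) lies 3 mm ahead of it (robot.finger_overhang is the distance from the TCP to the fingertips, in m); z points along the fingers, x is the direction in which the jaws open and shut, and the axes are right-handed (so a half turn about z gives the same grasp; the last joint's range is limited). The gripper opens to 85 mm and grips with 20 to 120 N. Pads are 22 mm wide; open, the fingers measure 114 mm over their backs; the gripper's body (76 mm by 85 mm) begins 54 mm behind the grasp point. The pads swing forward as they close: fully open they stand 13 mm farther back than shut.
Start: joints at [57.324, 24.414, 4.234, 92.017, -1.954, 63.644, -3.845], TCP at [0.276, -0.616, 0.253] pointing down, gripper open.
Joint ranges: [-163.25, 163.25], [-28.42, 122.38], [-70.27, 78.77], [12.13, 141.07], [-58.53, 238.53], [9.26, 117.41], [-156.51, 156.51]. Speed limits (degrees/s): [108.29, 108.29, 136.94, 136.94, 172.46, 172.46, 172.46].

INTERFACE

Orientations are given as [roll, pitch, yaw] about the fixed x, y, z axes, in that order (R = Rz(yaw) Ry(pitch) Rx(roll)).
In Python, from rig import get_obs, imaging, robot gives the robot as it stands. The module is installed in compiled form; this text tells all that it offers.
- The arm moves only by the tool move_arm, never from a script. Its argument "moves" is a list of rows, each a list of 2 entries, a list of its own where there are three numbers: the shift along the world's x, y, z in mm, then the turn, a rotation vector about the world's x, y, z in degrees. A call has 1 to 10 rows; each row shifts and turns the pose as measured when the row begins; what a row does not reach is not made up. A row lasts 1/8 s, in which the tool goes at most 62.5 mm and 10.7 degrees, less where a joint would pass 70% of its speed; a pose out of reach is approached as far as the arm can. A call is refused whole if a number of a shift passes 62.5 or a number of a turn 10.7, either way. A call with a gripper value outside its range is refused whole. "hand" is the finger opening in mm, from 0 to 85.4, set as the call begins (left out, the last holds). The fingers move at their own pace and stop on an object; "newtons" is the grip in N (left out, the last holds). Time passes only in rows, so rows that do not move let the fingers close. It gives the time, the measured TCP pose, the force and the opening at its end, in the units of the state.
- get_obs(): the state, without advancing time (a new reading comes with each control period).
- imaging.capture(name): name is "side" or "top" or "wrist"; returns the picture (400x640x3 uint8, red, green, blue); there is no depth.
- imaging.camera_params(name): a dict with "fovy" (degrees; the focal length in pixels is half the picture's height over the tangent of half this angle, whatever the lens; pixels are square), "cx", "cy" (the principal point, pixels), "dist" ([k1, k2, p1, p2, k3] as OpenCV has them; the pictures are not rectified), "pose" (4x4, takes a point from camera to world coordinates); the wrist camera has in their place "T_tool_cam" (4x4, takes a point from camera to tool coordinates, whose origin is the TCP and whose axes are the tool frame's). Camera axes: x right, y up, looking along -z (the intrinsics and any distortion apply to the point x, -y, -z); pixel columns grow to the right and rows downward; lengths in m; the calibration is good to about 2 mm. A picture is of the moment at which its call begins: read the wrist's pose just before it. camera_params takes no time and is no camera call.
- robot.close_job(): hands the job in, once; it reports no verdict.
The state is a dict: "time_s": time; "qpos": joint angles; "joint_velocities": joint speeds; "joint_efforts": joint torques, N m; "position": TCP position; "ee_rot": TCP orientation; "ft_force": force on the tool from outside, world axes, zero at the start; "torque": the same for the moment, N m; "grip_width": finger opening in m.
Only numpy, scipy, OpenCV 4.12 (cv2) and the standard library are available. Lean on these libraries where they do the work, as an engineer would, in place of code of your own. Each camera call takes 0.05 s, during which the arm holds its last target.

TASK

Take the white splash guard with the coral grip out of the drying rack and fit it on the scoop tray: slide its two ears down the slots of the blue bracket and press it past the spring clips until it sits fully home and level on the sill, then let go. The bracket has some fore-and-aft play, so feel for the slots and press gently, never ramming the guard against the bracket. Leave the green board, the scoop, the shakers and the spoon cup where they are.

Things in the scene. Friction and masses are not known exactly. Their poses are not given: they have to be found in the camera images.
- guard: White upright plastic panel, 120 wide (y) x 6 thick (x) x 80 high, 0.1-0.2 kg, same both ways round. Origin: middle of its bottom edge. Coral grip on top, 50 wide x 12 thick, 70 to 108 above the origin. At each lower corner an ear, 10 out (140 over both), 6 thick, 34 high from the bottom; its lowest 12 slope in by 4.4. Starts upright in one rack groove, the board in the other.
- tray: Stainless scoop tray, fixed, 170 (x) x 200 (y) x 20 high, origin at the centre of its underside. Near its +x edge stands a blue bracket: a low sill along y between two posts (outer faces 160 apart, 44 thick in x, 78 high), each with a vertical slot facing inwards, open on top. The bracket slides in x on two rods: see slot_mark. More than 40 N of guard on bracket is ramming.
- slot_mark (a point): Fixed mark on the tray, 45 along its x and 78 up: middle between the slot mouths when the bracket is centred. The bracket stands up to 10 to either side of it in x, unreported, held by friction (8 N moves it); no offset in y. Slots: 8 wide in x for the 6 mm ears, no lead-in, 145 apart bottom to bottom in y. Mouths 78, sill 24 above the tray's underside.
- clip_mark (a point): Mark 14 below slot_mark: height of the two brass spring clips. From the outer wall of each slot a sprung round nose (radius 4) stands 6.5 in. The ears go down about 12 freely, then push both noses aside (8 to 17 N in all), rub past them (2 to 5 N), and in the last 6 the noses snap over the ears and help them down.
- home_mark (a point): Mark 54 below slot_mark, at the height of the sill's top: where the guard's origin ends when it is fully home (same play of 10 in x), its bottom edge on the sill and its thickness along the tray's x.
- rack: Grey drying rack, fixed, 120 (x) x 100 (y), floor 6 thick, with two grooves along y at x = -30 and +30, each 9 wide between fingers that reach 41 above the table. Origin: centre of its underside. The guard and the board stand on the floor in a groove each, within 8 of its middle.
- board: A plain green plastic board, 6 thick x 130 wide x 62 high, no ears and no grip, upright in the other groove. Origin: centre of its bottom edge. To be left there.
- scoop: An ice-cream scoop with a black handle, 145 long, 20 high, lying in the tray. Origin: under its handle. Leave it.
- shaker_red: Topping shaker with a red cap, 48 diameter, 120 high, origin at the centre of its underside. Leave it.
- shaker_blue: Topping shaker with a blue cap, 48 diameter, 120 high, origin at the centre of its underside. Leave it.
- shaker_white: Topping shaker with a white cap, 48 diameter, 120 high, origin at the centre of its underside. Leave it.
- spoon_cup: Black cup of white spoons, 76 diameter, 137 high, origin at the centre of its underside. Leave it.
Mind the look-alikes: they are no part of the job. Leave any black or pink look-alike of the guard alone.

How it is judged (in metres and radians):
On the way, in this order (a step that is already met when the one before it is completed fails the run):
1. the guard has been lifted clear of the rack (at least 60 mm above the table) (height (world z) of guard above 0.06 m), for 0.1 s.
2. both ears are down in the slots, on the clips (z of guard in the frame of tray between 0.0215 and 0.066 m and x of guard in the frame of tray between 0.033 and 0.057 m and y of guard in the frame of tray between -0.005 and 0.005 m and angle between guard's own z axis and vertical below 0.06 rad and angle between the y axis of guard and the y axis of tray, either way round below 0.06 rad), for 0.1 s.
3. the guard is fully home (z of guard in the frame of tray between 0.0215 and 0.026 m and x of guard in the frame of tray between 0.033 and 0.057 m and y of guard in the frame of tray between -0.005 and 0.005 m and angle between guard's own z axis and vertical below 0.06 rad and angle between the y axis of guard and the y axis of tray, either way round below 0.06 rad), for 0.2 s.
At the end, for the whole second after the job is handed in: The guard stands in the bracket with its bottom edge on the sill: its origin within 2 mm of 24 mm above the tray's origin, 33 to 57 mm along the tray's x and within 5 mm of the middle in y, upright and in line with the tray within 0.06 rad, at rest and released (all of step 3 and linear speed of guard below 0.01 m/s and contact force between the fingers and guard below 0.1 N); the robot touches nothing.
It fails at once if the guard is rammed: more than 40 N between guard and tray or bracket (contact force between guard and tray above 40 N).
It fails at once if the board, the scoop, a shaker or the spoon cup is moved more than 25 mm (distance of any of board, scoop, shaker_red, shaker_blue, shaker_white, spoon_cup from where it was at the start of the episode above 0.025 m).
It also fails if it takes over 72 s, if anything falls off the work surface, if the arm or the gripper's body presses on something with over 40 N, if the wrist force passes 120 N, or if a joint passes its speed limit or range.

## Working session

There is one attempt and no reset: what is moved stays moved. The work goes in short steps, Python scripts to look and compute and a tool call to move; the robot and the scene stay as the last step left them, time stands still between calls to the robot, and variables do not carry over. Pictures are saved under pics/ and viewed, and the job is handed in when it is done.

Besides the shell and the picture viewer there is one more tool, called after "Request:" as name([rows], argument=value, ...), one row to a line, values as JSON. move_arm: Moves the arm, as the interface text tells. Its arguments: {"type":"object","properties":{"moves":{"type":"array"},"hand":{"type":"number"},"newtons":{"type":"number"}},"required":["moves"]}

```bash
mkdir -p pics
cat > h.py <<'E'
import numpy as np, cv2
from rig import get_obs, imaging, robot
from scipy.spatial.transform import Rotation as R
def save(n,im): cv2.imwrite('pics/'+n+'.png',cv2.cvtColor(im,cv2.COLOR_RGB2BGR))
def K(p):
    f=200/np.tan(np.radians(p['fovy'])/2); return np.array([[f,0,p['cx']],[0,f,p['cy']],[0,0,1.]])
def toolT(o):
    T=np.eye(4); T[:3,:3]=R.from_euler('xyz',o['ee_rot'],degrees=True).as_matrix(); T[:3,3]=o['position']; return T
def pose(name,o=None):
    p=imaging.camera_params(name)
    return p,(p['pose'] if 'pose' in p else toolT(o)@np.array(p['T_tool_cam']))
def rays(name,px,o=None):
    p,T=pose(name,o); T=np.array(T)
    u=cv2.undistortPoints(np.array(px,float).reshape(-1,1,2),K(p),np.array(p['dist'],float)).reshape(-1,2)
    d=np.c_[u[:,0],-u[:,1],-np.ones(len(u))]@T[:3,:3].T
    return T[:3,3],d/np.linalg.norm(d,axis=1)[:,None]
def onz(name,px,z,o=None):
    c,d=rays(name,px,o); return c+d*((z-c[2])/d[:,2])[:,None]
def proj(name,P,o=None):
    p,T=pose(name,o); q=(np.array(P,float).reshape(-1,3)-T[:3,3])@T[:3,:3]
    return cv2.projectPoints((q*[1,-1,-1]).reshape(-1,1,3),np.zeros(3),np.zeros(3),K(p),np.array(p['dist'],float))[0].reshape(-1,2)
E
python3 - <<'E'
from h import *
o=get_obs(); print(o)
for n in('side','top','wrist'):
    save(n+'0',imaging.capture(n)); p,T=pose(n,o); print(n,p['fovy'],p['cx'],p['cy'],p['dist'],np.round(T,3).tolist())
E
```

```text
{'time_s': 0.0, 'qpos': array([57.32360532, 24.45112987,  4.23132879, 92.05340238, -1.95377711,
       63.64351994, -3.84411771]), 'joint_velocities': array([ 0.01331655,  0.03518155, -0.02784917,  0.04480286,  0.01974146,
        0.02736786,  0.05054416]), 'joint_efforts': array([ 8.57505038e-04, -9.49802399e+01,  3.76142800e+00, -4.63509607e+01,
        1.92252308e-02,  1.01552415e-02,  1.06817738e-04]), 'position': array([ 0.27555197, -0.61576572,  0.25258441]), 'ee_rot': array([ 1.79994277e+02,  7.56736553e-02, -6.58907441e+01]), 'ft_force': array([-0.25490796, -0.43276705,  0.01236431]), 'torque': array([ 0.00107334, -0.0216181 , -0.01132857]), 'grip_width': 0.08555356163024012}
side 49.8636235110238 323.0662633943753 205.12927646065157 [-0.07576699  0.          0.          0.          0.        ] [[0.922, 0.295, -0.249, 0.287], [-0.386, 0.696, -0.605, -0.67], [-0.005, 0.654, 0.756, 0.968], [0.0, 0.0, 0.0, 1.0]]
top 56.47156986493032 317.00708697969947 201.7119555586062 [0.02013682 0.         0.         0.         0.        ] [[-0.003, 0.993, -0.119, 0.453], [-1.0, -0.0, 0.022, 0.04], [0.022, 0.119, 0.993, 1.066], [0.0, 0.0, 0.0, 1.0]]
wrist 62.68415070901012 321.2010278191562 196.751505498849 [-0.06605725  0.          0.          0.          0.        ] [[0.408, 0.864, 0.295, 0.351], [-0.913, 0.387, 0.13, -0.582], [-0.002, -0.322, 0.947, 0.373], [0.0, 0.0, 0.0, 1.0]]
```

View pics/side0.png

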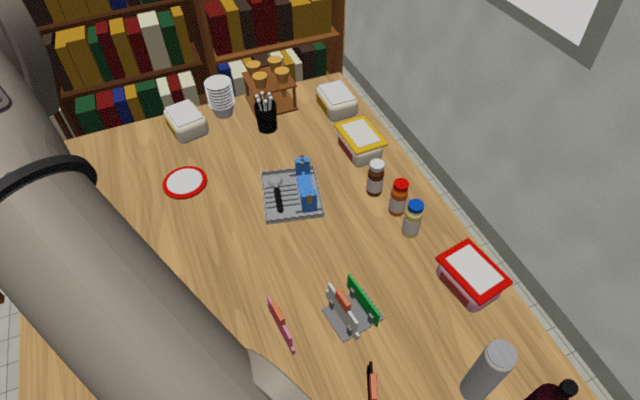

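View pics/top0.png

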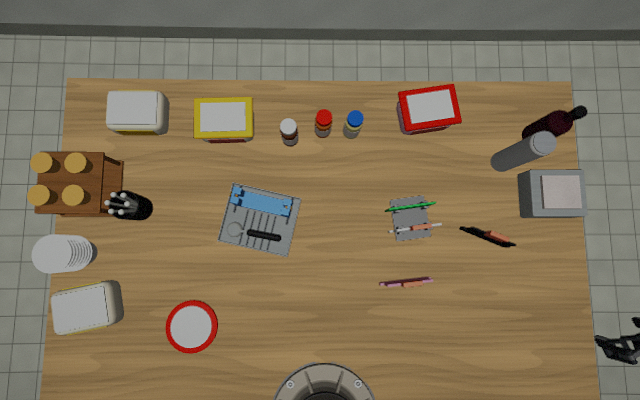

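View pics/wrist0.png

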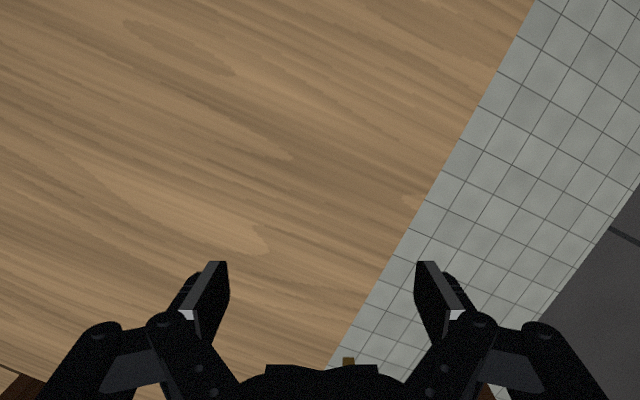

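Candidates in the top view are the panel in the rack at (415,228) with a coral grip and white panel, the pink look-alike at (405,283), the black look-alike at (488,237), and the green board at (410,207). I choose the white one in the rack and check it in a close crop.

Run:
```python
from h import *
a=cv2.cvtColor(cv2.imread('pics/top0.png'),cv2.COLOR_BGR2RGB)
save('crop_rack',cv2.resize(a[190:250,375:455],None,fx=10,fy=10,interpolation=cv2.INTER_CUBIC))
save('crop_tray',cv2.resize(a[175:265,210:310],None,fx=6.5,fy=6.5,interpolation=cv2.INTER_CUBIC))
s=cv2.cvtColor(cv2.imread('pics/side0.png'),cv2.COLOR_BGR2RGB)
save('crop_side',np.vstack([cv2.resize(s[145:230,250:350],(400,340)),cv2.resize(s[265:350,300:400],(400,340))])[:600])
```

```text
(no output)
```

View pics/crop_rack.png

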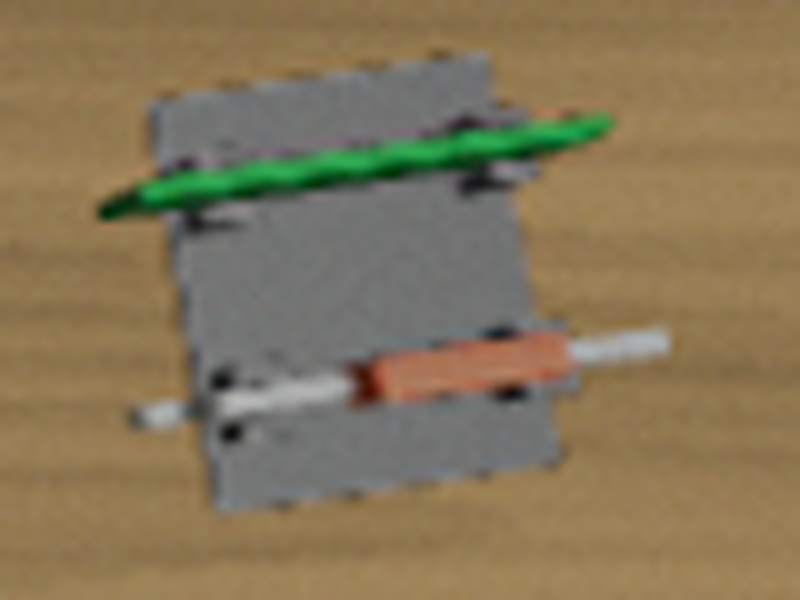

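View pics/crop_tray.png

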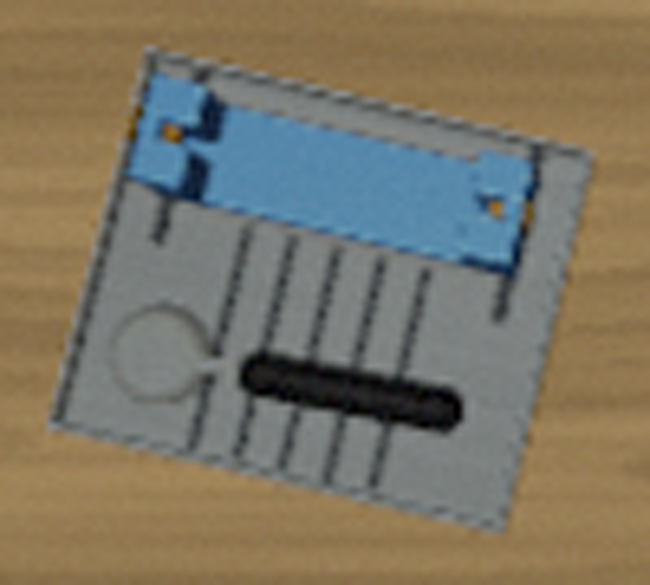

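View pics/crop_side.png

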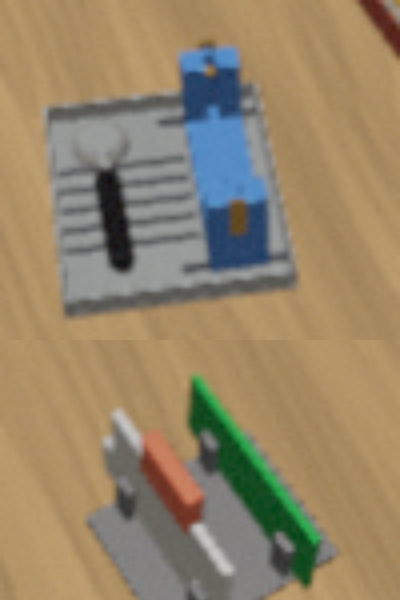

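```bash
cat > m.py <<'E'
from h import *
def coral(im):
    h=cv2.cvtColor(im,cv2.COLOR_RGB2HSV); return ((h[...,0]>=3)&(h[...,0]<=11)&(h[...,1]>105)&(h[...,2]>150)).astype(np.uint8)
def blue(im):
    h=cv2.cvtColor(im,cv2.COLOR_RGB2HSV); return ((h[...,0]>=98)&(h[...,0]<=115)&(h[...,1]>100)).astype(np.uint8)
E
python3 - <<'E'
from m import *
a=cv2.cvtColor(cv2.imread('pics/top0.png'),cv2.COLOR_BGR2RGB)
c=coral(a); c[:215]=0;c[245:]=0;c[:,:400]=0;c[:,450:]=0
print('coral n',c.sum()); r=cv2.minAreaRect(cv2.findNonZero(c)); b=cv2.boxPoints(r); print(r,b)
P=onz('top',b,.114); print(P.mean(0),np.round(P,4))
# hue of samples
h=cv2.cvtColor(a,cv2.COLOR_RGB2HSV); print(h[227,422],h[203,262])
t=np.array([[150,50],[595,152],[503,530],[55,428]])/6.5+[210,175]
P=onz('top',t,.02); print('tray',P.mean(0),np.round(P,4),[np.linalg.norm(P[i]-P[i-1]) for i in range(4)])
e=(P[0]-P[1]); print('yaw of y axis',np.degrees(np.arctan2(-e[0],e[1])), 'x axis', [np.degrees(np.arctan2(*(P[i]-P[j])[[1,0]])) for i,j in((0,3),(1,2))])
E
```

```text
coral n 73
((421.8699645996094, 226.0899658203125), (4.101219654083252, 18.10193634033203), 81.8698959350586) [[412.61996 225.33997]
 [430.53995 222.77997]
 [431.11996 226.83997]
 [413.19998 229.39996]]
[ 0.50368415 -0.25041788  0.114     ] [[ 0.5056 -0.2267  0.114 ]
 [ 0.5122 -0.2731  0.114 ]
 [ 0.5017 -0.2741  0.114 ]
 [ 0.4952 -0.2278  0.114 ]]
[ 10 121 171] [102 123 170]
tray [0.52832006 0.17597557 0.02      ] [[0.6323 0.254  0.02  ]
 [0.5875 0.0603 0.02  ]
 [0.4248 0.0992 0.02  ]
 [0.4687 0.2903 0.02  ]] [np.float64(0.1675360503119966), np.float64(0.1987799031381823), np.float64(0.16725420767423685), np.float64(0.19610774083283203)]
yaw of y axis -13.014724389843023 x axis [np.float64(-12.523902041623284), np.float64(-13.438548178087917)]
```

Request:
move_arm([
  [[23,37,0],[0,0,7.4]],
  [[23,37,0],[0,0,7.4]],
  [[23,37,0],[0,0,7.4]],
  [[23,37,0],[0,0,7.4]],
  [[23,37,0],[0,0,7.4]],
  [[23,37,0],[0,0,7.4]],
  [[23,37,0],[0,0,7.4]],
  [[23,37,0],[0,0,7.4]],
  [[23,37,0],[0,0,7.4]],
  [[23,37,0],[0,0,7.4]],
])

```text
time_s: 1.4
position: [0.5077, -0.2358, 0.2509]
ee_rot: [179.9, 0.2, 10.1]
ft_force: [-0.1, -0.7, 0.3]
grip_width: 0.0853
```

Run:
```python
from h import *
o=get_obs(); print(o['time_s'],o['position'],o['ee_rot'],o['qpos'])
save('wrist1',imaging.capture('wrist'))
```

```text
1.4 [ 0.50768236 -0.23575045  0.25088374] [179.89020459   0.20006773  10.13589204] [ 35.20907076  15.12100545 -20.14318241 106.01553513   6.16733473
  60.0265078   22.74365031]
```

View pics/wrist1.png

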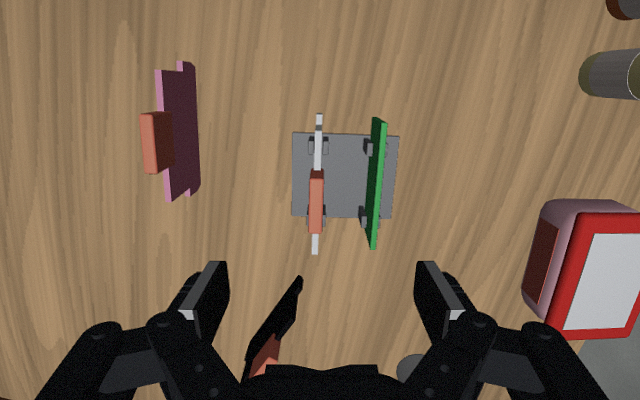

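The wrist view shows the white guard upright in the left groove: panel centreline near x=317, coral grip from rows 170 to 233. The green board is at (376,185), the pink look-alike at (170,130) and the black one at (275,320).

Run:
```python
from m import *
o=get_obs(); print(o['position'],o['ee_rot'])
a=imaging.capture('wrist')
c=coral(a); c[:,:270]=0; c[:,360:]=0; c[:160]=0;c[245:]=0
n,l,s,_=cv2.connectedComponentsWithStats(c); k=1+s[1:,4].argmax(); print(s[k])
pts=cv2.findNonZero((l==k).astype(np.uint8)); b=cv2.boxPoints(cv2.minAreaRect(pts)); print(b)
P=onz('wrist',b,.114,o); print(P.mean(0)); print(np.round(P,4))
# white panel top ends z=.086
w=onz('wrist',[[319,125],[316,253]],.086,o); print('panel ends',w)
save('wc',cv2.resize(a[100:265,250:410],None,fx=3.6,fy=3.6))
```

```text
[ 0.51081449 -0.22986184  0.25107672] [1.79994400e+02 8.32808231e-02 1.08905904e+01]
[303 185  15  55 712]
[[302.7073  238.65779]
 [304.34402 184.64677]
 [317.63486 185.04951]
 [315.99814 239.06053]]
[ 0.50475552 -0.25016007  0.114     ]
[[ 0.5027 -0.2753  0.114 ]
 [ 0.4957 -0.2268  0.114 ]
 [ 0.5065 -0.2251  0.114 ]
 [ 0.5141 -0.2735  0.114 ]]
panel ends [[ 0.49889408 -0.18034714  0.086     ]
 [ 0.51897943 -0.30190552  0.086     ]]
```

View pics/wc.png

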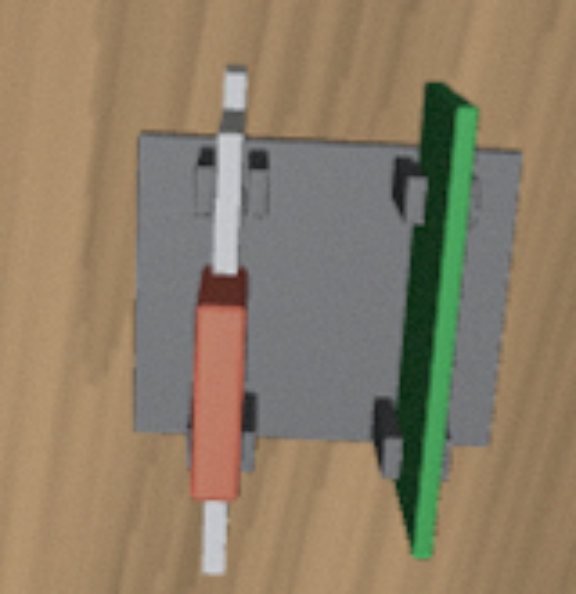

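Request:
move_arm([
  [[-6,-20.6,0],[0,0,-2.4]],
  [[0,0,-20],[0,0,0]],
  [[0,0,-30],[0,0,0]],
  [[0,0,-30],[0,0,0]],
  [[0,0,0],[0,0,0]],
  [[0,0,0],[0,0,0]],
], hand=45, newtons=40)

```text
time_s: 2.25
position: [0.4998, -0.2623, 0.1698]
ee_rot: [179.8, 0.2, 7.0]
ft_force: [-0.1, 0.4, 0.1]
grip_width: 0.0453
```

Run:
```python
from m import *
o=get_obs(); print(o['position'],o['ee_rot'])
a=imaging.capture('wrist'); save('wrist2',a)
c=coral(a); c[:,:250]=0; c[:,400:]=0
n,l,s,_=cv2.connectedComponentsWithStats(c); k=1+s[1:,4].argmax(); print(s[k])
pts=cv2.findNonZero((l==k).astype(np.uint8)); b=cv2.boxPoints(cv2.minAreaRect(pts)); print(b)
P=onz('wrist',b,.114,o); print(P.mean(0)); print(np.round(P,4))
```

```text
[ 0.49982033 -0.2623478   0.16977802] [179.81920863   0.18198933   6.98825773]
[ 323  174   20   80 1530]
[[323. 174.]
 [342. 174.]
 [342. 253.]
 [323. 253.]]
[ 0.50444056 -0.25010075  0.114     ]
[[ 0.4959 -0.2263  0.114 ]
 [ 0.5064 -0.225   0.114 ]
 [ 0.5134 -0.2738  0.114 ]
 [ 0.502  -0.2752  0.114 ]]
```

View pics/wrist2.png

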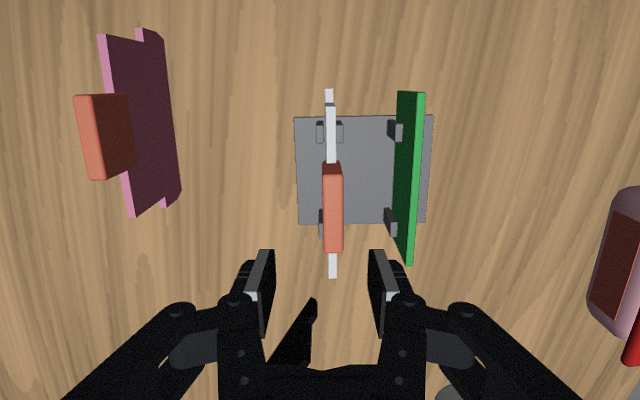

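Grip in the wrist image at (332,213), three measurements agree on (0.5045, -0.250), yaw 8.2°. The tool overshot, so I correct in smaller steps.

Request:
move_arm([
  [[2.5,6,0],[0,0,0.6]],
  [[1,3,0],[0,0,0.3]],
  [[0,0,0],[0,0,0]],
  [[0,0,0],[0,0,0]],
])

```text
time_s: 2.8
position: [0.5045, -0.2531, 0.1723]
ee_rot: [179.7, 0.0, 7.9]
ft_force: [-0.6, 0.7, 0.1]
grip_width: 0.0452
```

Request:
move_arm([
  [[0,2,0],[0.2,0,0.2]],
  [[0,0,-15],[0,0,0]],
  [[0,0,-20],[0,0,0]],
  [[0,0,-15],[0,0,0]],
  [[0,0,-8],[0,0,0]],
  [[0,0,0],[0,0,0]],
  [[0,0,0],[0,0,0]],
])

```text
time_s: 3.68
position: [0.5039, -0.2509, 0.11]
ee_rot: [180.0, 0.0, 8.1]
ft_force: [0.4, -1.3, -0.5]
grip_width: 0.0447
```

Request:
move_arm([
  [[0.3,0.5,-5],[0,0,0]],
  [[0,0,-4],[0,0,0]],
  [[0,0,0],[0,0,0]],
  [[0,0,0],[0,0,0]],
])

```text
time_s: 4.18
position: [0.5048, -0.2506, 0.1014]
ee_rot: [179.9, -0.0, 8.1]
ft_force: [-0.2, -0.1, -0.1]
grip_width: 0.0449
```

Run:
```python
from m import *
o=get_obs(); print(o['position'],o['ee_rot'])
a=imaging.capture('wrist'); save('wrist3',a)
```

```text
[ 0.50482642 -0.25056353  0.10136354] [ 1.79890159e+02 -4.17286367e-02  8.14603415e+00]
```

View pics/wrist3.png

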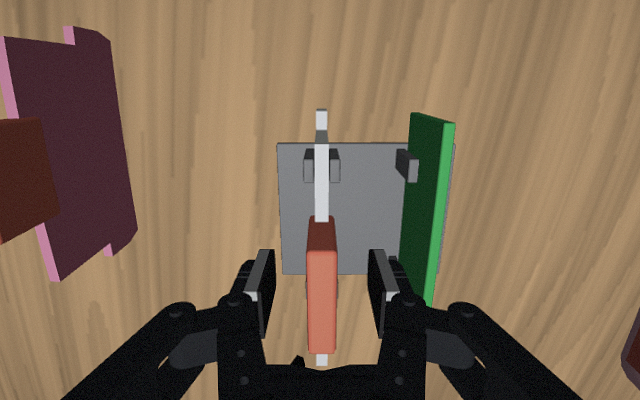

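The grip, at x≈321, is centred between the pads at x≈265 and x≈375 and parallel to them. The board, at x≈430, is clear of the fingers. Closing on the grip now.

Request:
move_arm([
  [[0,0,0],[0,0,0]],
  [[0,0,0],[0,0,0]],
  [[0,0,0],[0,0,0]],
  [[0,0,0],[0,0,0]],
  [[0,0,0],[0,0,0]],
  [[0,0,0],[0,0,0]],
], hand=0, newtons=60)

```text
time_s: 4.97
position: [0.505, -0.2507, 0.1017]
ee_rot: [179.9, -0.1, 8.1]
ft_force: [-0.7, -0.3, -0.1]
grip_width: 0.0112
```

Request:
move_arm([
  [[0,0,15],[0,0,0]],
  [[0,0,20],[0,0,0]],
  [[0,0,25],[0,0,0]],
  [[0,0,30],[0,0,0]],
  [[0,0,30],[0,0,0]],
  [[0,0,15],[0,0,0]],
  [[0,0,0],[0,0,0]],
  [[0,0,0],[0,0,0]],
])

```text
time_s: 5.98
position: [0.5039, -0.2499, 0.2446]
ee_rot: [179.9, -0.1, 8.2]
ft_force: [0.1, 0.5, -1.2]
grip_width: 0.0115
```

Run:
```python
from m import *
o=get_obs(); print(o['position'],o['ee_rot'],o['ft_force'])
save('side4',imaging.capture('side')[200:400,200:480].repeat(2,0).repeat(2,1)); a=imaging.capture('wrist'); save('wrist4',a)
```

```text
[ 0.50388727 -0.24992243  0.24456994] [ 1.79879075e+02 -7.32913654e-02  8.17040980e+00] [ 0.13131607  0.50753539 -1.20237101]
```

View pics/wrist4.png

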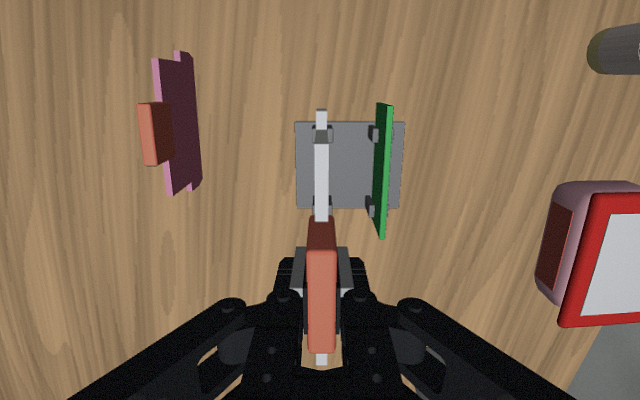

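View pics/side4.png

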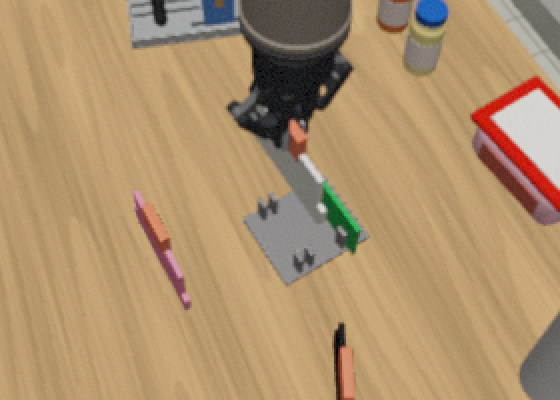

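The guard is held squarely and lifted out; the board is still in its groove. Carrying it to the tray, offset about 50 mm from the slots so that I can see them.

Request:
move_arm([
  [[2,25,3],[0,0,-1.5]],
  [[2,45,0],[0,0,-2.5]],
  [[2,52,0],[0,0,-2.5]],
  [[2,52,0],[0,0,-2.5]],
  [[2,52,0],[0,0,-2.5]],
  [[2,52,0],[0,0,-2.5]],
  [[2,48,0],[0,0,-2.5]],
  [[2,40,0],[0,0,-2]],
  [[1,20,0],[0,0,-1]],
  [[0,5,0],[0,0,0]],
])

```text
time_s: 7.32
position: [0.5159, 0.1526, 0.2387]
ee_rot: [180.0, 0.7, -12.1]
ft_force: [-0.2, -0.4, -1.1]
grip_width: 0.0112
```

Request:
move_arm([
  [[0,0,0],[0,0,0]],
  [[0,0,0],[0,0,0]],
])

```text
time_s: 7.58
position: [0.5157, 0.151, 0.2379]
ee_rot: [179.9, 0.7, -12.1]
ft_force: [-0.4, -0.4, -1.4]
grip_width: 0.0116
```

Run:
```python
from m import *
o=get_obs(); print(o['position'],o['ee_rot'],o['ft_force'])
a=imaging.capture('wrist'); save('wrist5',a)
```

```text
[0.51572145 0.15095588 0.23789237] [179.91941962   0.73906771 -12.08501684] [-0.44326015 -0.44955315 -1.35274075]
```

View pics/wrist5.png

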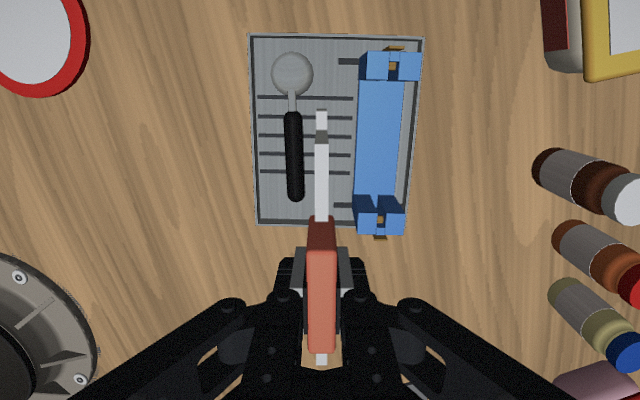

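Run:
```python
from m import *
a=cv2.cvtColor(cv2.imread('pics/wrist5.png'),cv2.COLOR_BGR2RGB)
save('c5a',cv2.resize(a[38:95,345:435],None,fx=8,fy=8,interpolation=cv2.INTER_CUBIC))
save('c5b',cv2.resize(a[185:245,335:425],None,fx=8,fy=8,interpolation=cv2.INTER_CUBIC))
```

```text
(no output)
```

View pics/c5a.png

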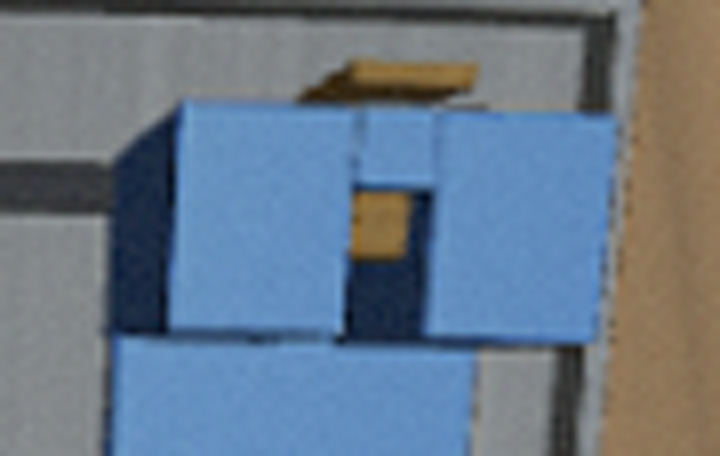

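View pics/c5b.png

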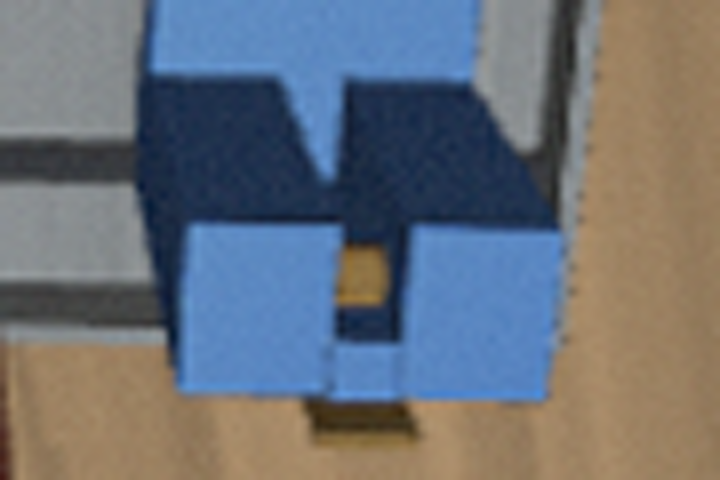

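Run:
```python
from m import *
import json
o={'position':[0.51572145,0.15095588,0.23789237],'ee_rot':[179.91941962,0.73906771,-12.08501684]}
A=lambda p:np.array(p)/8+[345,38]; B=lambda p:np.array(p)/8+[335,185]
px={'farL':A([355,187]),'farR':A([436,187]),'farLi':A([344,335]),'farRi':A([427,338]),'nearL':B([332,343]),'nearR':B([404,343]),'nearLi':B([339,222]),'nearRi':B([410,224]),
'pfarTL':A([182,102]),'pfarTR':A([615,115]),'pnearBL':B([178,393]),'pnearBR':B([550,402]),'pfarBL':A([168,330]),'pfarBR':A([600,342]),'pnearTL':B([187,222]),'pnearTR':B([560,228])}
W={k:onz('wrist',v,.078,o)[0] for k,v in px.items()}
for k,v in W.items(): print(k,np.round(v*1e3,1))
f=(W['farL']+W['farR'])/2; n=(W['nearL']+W['nearR'])/2
fo=(W['pfarTL']+W['pfarTR'])/2; no=(W['pnearBL']+W['pnearBR'])/2
print('slots',f,n,'mid',(f+n)/2,'dist',np.linalg.norm(f-n),'yaw',np.degrees(np.arctan2(-(f-n)[0],(f-n)[1])))
print('posts',fo,no,'mid',(fo+no)/2,'dist',np.linalg.norm(fo-no),'yaw',np.degrees(np.arctan2(-(fo-no)[0],(fo-no)[1])))
print('widths',np.linalg.norm(W['farL']-W['farR']),np.linalg.norm(W['nearL']-W['nearR']),np.linalg.norm(W['pfarTL']-W['pfarTR']))
# guard: grip top in wrist image; top of grip = tcp z +.0123
a=cv2.cvtColor(cv2.imread('pics/wrist5.png'),cv2.COLOR_BGR2RGB)
save('c5c',cv2.resize(a[100:370,290:355],None,fx=2.2*3,fy=2.2,interpolation=cv2.INTER_CUBIC))
```

```text
farL [588.1 239.6  78. ]
farR [596.1 238.   78. ]
farLi [584.8 225.8  78. ]
farRi [593.  223.8  78. ]
nearL [554.8  98.4  78. ]
nearR [563.1  96.7  78. ]
nearLi [558.  113.3  78. ]
nearRi [565.9 111.3  78. ]
pfarTL [572.5 251.   78. ]
pfarTR [614.6 241.2  78. ]
pnearBL [536.1  95.8  78. ]
pnearBR [578.8  85.6  78. ]
pfarBL [567.4 229.9  78. ]
pfarBR [610.3 220.   78. ]
pnearTL [540.9 116.8  78. ]
pnearTR [582.8 107.3  78. ]
slots [0.59207461 0.23882829 0.078     ] [0.55895925 0.09754619 0.078     ] mid [0.57551693 0.16818724 0.078     ] dist 0.14511119832184774 yaw -13.191519636916933
posts [0.59356621 0.24611271 0.078     ] [0.55749513 0.09068159 0.078     ] mid [0.57553067 0.16839715 0.078     ] dist 0.1595617644244176 yaw -13.065420973470946
widths 0.008124666676059279 0.008416267995472052 0.04320725090268281
```

View pics/c5c.png

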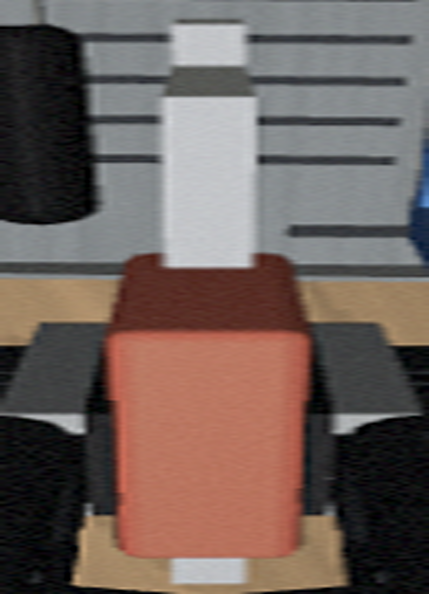

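Run:
```python
from m import *
o={'position':[0.51572145,0.15095588,0.23789237],'ee_rot':[179.91941962,0.73906771,-12.08501684]}
T=toolT(o)
def loc(px,zt): # intersect with tool-frame plane z=zt (tool z down)
    c,d=rays('wrist',[px],o); c=(c-T[:3,3])@T[:3,:3]; d=d[0]@T[:3,:3]; return (c+d*(zt-c[2])/d[2])*1e3
for n,p,z in [('grip far',(321.7,251),-.0123),('grip near',(321.7,352),-.0123),('panel far end',(321.7,143.3),.0157),('panel near end?',(321.6,365),.0157),('ear far end',(321.6,110),.0617),
 ('earL',(316.2,112),.0617),('earR',(327,112),.0617),('panL',(314.6,146),.0157),('panR',(328.8,146),.0157)]: print(n,np.round(loc(p,z),2))
print(T[:3,:3])
```

```text
grip far [ -0.11 -24.91 -12.3 ]
grip near [ -0.1   23.26 -12.3 ]
panel far end [ -0.07 -60.1   15.7 ]
panel near end? [-0.1  59.93 15.7 ]
ear far end [-5.000e-02 -7.048e+01  6.170e+01]
earL [ -2.97 -69.42  61.7 ]
earR [  2.88 -69.42  61.7 ]
panL [ -3.03 -58.97  15.7 ]
panR [  2.9  -58.97  15.7 ]
[[ 0.97775667 -0.20934491 -0.01290738]
 [-0.20934544 -0.97784085  0.0013253 ]
 [-0.01289881  0.00140628 -0.99991582]]
```

Slots are clearly seen: outer walls 145.1 apart, posts 159.6 apart, slot width 8.1, middle at (0.5755, 0.168), yaw -13.1°. The guard sits centred in the jaws within 0.5 mm. Moving above the slots.

Request:
move_arm([
  [[15,5,0],[-0.1,-0.4,-0.5]],
  [[20,5,0],[-0.1,-0.3,-0.5]],
  [[15,4,0],[0,0,0]],
  [[4,1,0],[0,0,0]],
  [[0,0,0],[0,0,0]],
  [[0,0,0],[0,0,0]],
])

```text
time_s: 8.38
position: [0.5736, 0.1644, 0.2378]
ee_rot: [179.8, -0.1, -13.4]
ft_force: [-0.1, -0.4, -0.8]
grip_width: 0.0118
```

Request:
move_arm([
  [[1,2.5,-10],[0.2,0.1,0.3]],
  [[0.5,0.5,-15],[0,0,0]],
  [[0,0,-10],[0,0,0]],
  [[0,0,-5],[0,0,0]],
  [[0,0,0],[0,0,0]],
  [[0,0,0],[0,0,0]],
])

```text
time_s: 9.12
position: [0.5741, 0.1672, 0.1944]
ee_rot: [180.0, 0.1, -13.0]
ft_force: [1.0, 0.0, -1.4]
grip_width: 0.011
```

Request:
move_arm([
  [[1,0.6,-5],[0,-0.1,0]],
  [[0.3,0,-3],[0,0,0]],
  [[0,0,0],[0,0,0]],
])

```text
time_s: 9.5
position: [0.5758, 0.1679, 0.1865]
ee_rot: [-180.0, -0.0, -13.0]
ft_force: [0.3, -0.3, -1.7]
grip_width: 0.0115
```

Run:
```python
from m import *
o=get_obs(); print(o['position'],o['ee_rot'],o['ft_force'])
a=imaging.capture('wrist'); save('wrist6',cv2.resize(a[20:260,230:430],None,fx=2.5,fy=2.5)); s=imaging.capture('side')
save('side6',cv2.resize(s[120:240,230:350],None,fx=5,fy=5,interpolation=cv2.INTER_CUBIC))
```

```text
[0.57578913 0.16792293 0.18646725] [-1.79969320e+02 -2.24877528e-02 -1.30238546e+01] [ 0.29018185 -0.25350385 -1.66496183]
```

View pics/wrist6.png

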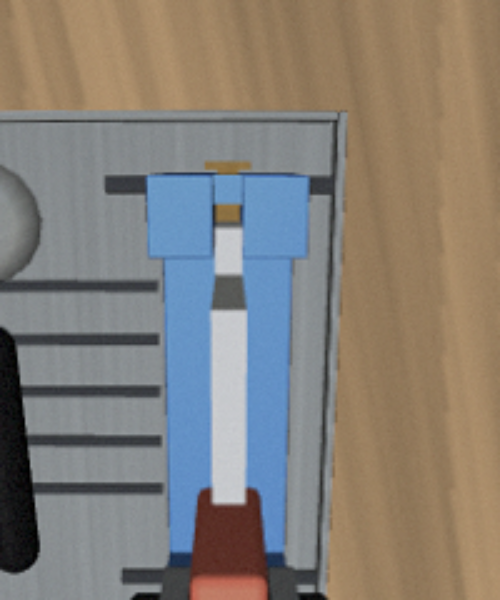

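View pics/side6.png

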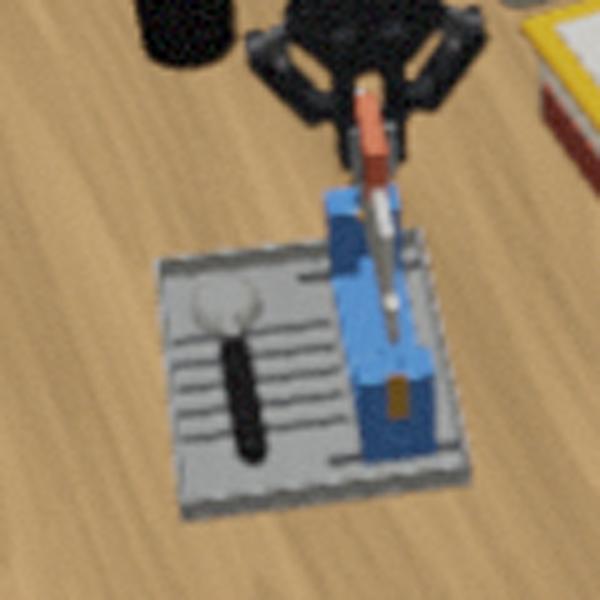

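The far ear (crop columns 215 to 242) lines up with the slot (213 to 243). Lowering gently.

Request:
move_arm([
  [[-0.3,0,-3],[0,0,0]],
  [[0,0,-3],[0,0,0]],
  [[0,0,-3],[0,0,0]],
  [[0,0,0],[0,0,0]],
])

```text
time_s: 10.1
position: [0.5755, 0.1679, 0.1771]
ee_rot: [-180.0, -0.0, -13.0]
ft_force: [0.6, 0.2, -1.9]
grip_width: 0.0113
```

Request:
move_arm([
  [[0,0,-2],[0,0,0]],
  [[0,0,-2],[0,0,0]],
  [[0,0,-2],[0,0,0]],
  [[0,0,0],[0,0,0]],
])

```text
time_s: 10.6
position: [0.5756, 0.168, 0.1707]
ee_rot: [-180.0, -0.0, -13.0]
ft_force: [-0.4, 0.8, -2.2]
grip_width: 0.0117
```

Bottom edge is now at about 0.075, below the mouths, with no contact force. Continuing to the clips.

Request:
move_arm([
  [[0,0,-2],[0,0,0]],
  [[0,0,-2],[0,0,0]],
  [[0,0,-2],[0,0,0]],
  [[0,0,0],[0,0,0]],
])

```text
time_s: 11.1
position: [0.5756, 0.168, 0.1643]
ee_rot: [-180.0, -0.0, -13.0]
ft_force: [-0.5, 0.4, -0.4]
grip_width: 0.0113
```

Request:
move_arm([
  [[0,0,-2],[0,0,0]],
  [[0,0,-2],[0,0,0]],
  [[0,0,0],[0,0,0]],
])

```text
time_s: 11.48
position: [0.5756, 0.1681, 0.1601]
ee_rot: [-179.9, -0.1, -13.0]
ft_force: [-0.1, 0.4, -0.8]
grip_width: 0.0111
```

Request:
move_arm([
  [[0,0,-2],[0,0,0]],
  [[0,0,-2],[0,0,0]],
  [[0,0,0],[0,0,0]],
])

```text
time_s: 11.85
position: [0.576, 0.1683, 0.1564]
ee_rot: [-179.9, -0.1, -13.0]
ft_force: [-0.6, -0.5, -2.0]
grip_width: 0.0114
```

Request:
move_arm([
  [[-0.3,-0.2,-2],[0,0,0]],
  [[0,0,-2],[0,0,0]],
  [[0,0,0],[0,0,0]],
])

```text
time_s: 12.22
position: [0.576, 0.1683, 0.1528]
ee_rot: [-179.9, -0.2, -13.0]
ft_force: [1.0, 0.6, -1.5]
grip_width: 0.0114
```

Run:
```python
from m import *
o=get_obs(); print(o['position'],o['ee_rot'],o['ft_force'])
a=imaging.capture('wrist'); save('wrist7',cv2.resize(a[20:380,230:430],None,fx=1.6,fy=1.6)); s=imaging.capture('side')
save('side7',cv2.resize(s[120:240,230:350],None,fx=5,fy=5,interpolation=cv2.INTER_CUBIC))
```

```text
[0.57602111 0.16834517 0.15280704] [-1.79880595e+02 -1.53806063e-01 -1.30278348e+01] [ 0.96653084  0.57843677 -1.5169943 ]
```

View pics/wrist7.png

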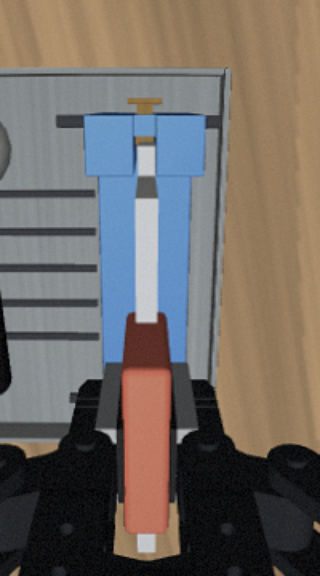

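View pics/side7.png

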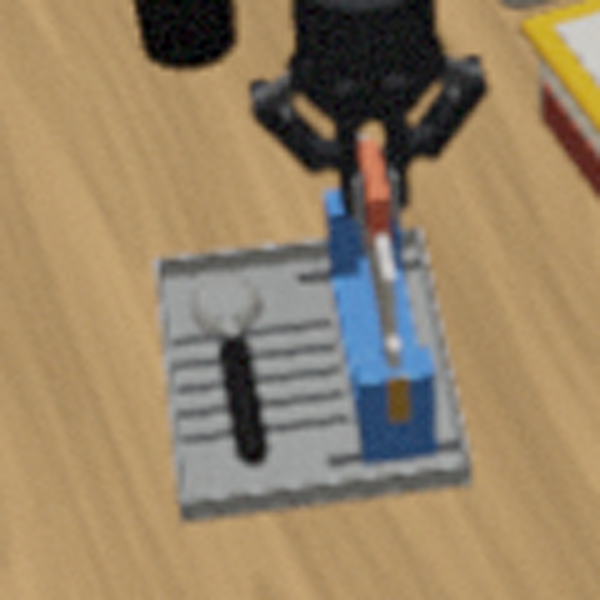

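The ears sit in the slots and the guard has not slipped in the jaws (far ear end still at image row 110.6). The zero rows may relax the reading, so I read the force at the end of moving rows.

Request:
move_arm([
  [[-0.3,-0.2,-2],[0,0.1,0]],
  [[0,0,-2],[0,0,0]],
])

```text
time_s: 12.58
position: [0.5763, 0.1685, 0.1498]
ee_rot: [-179.9, -0.1, -13.0]
ft_force: [-3.0, 0.0, 10.7]
grip_width: 0.0114
```

Request:
move_arm([
  [[-0.3,-0.3,-2],[0,0,0]],
  [[-0.3,0,-2],[0,0,0]],
])

```text
time_s: 12.82
position: [0.5761, 0.1685, 0.1465]
ee_rot: [-179.8, -0.2, -13.0]
ft_force: [-1.3, -1.0, 4.7]
grip_width: 0.0113
```

Request:
move_arm([
  [[-0.2,-0.2,-2],[-0.1,0,0]],
  [[0,0,-2],[0,0.1,0]],
  [[0,0,-2],[0,0,0]],
  [[0,0,-2],[0,0,0]],
])

```text
time_s: 13.32
position: [0.5761, 0.1685, 0.1386]
ee_rot: [-179.9, -0.1, -13.0]
ft_force: [-0.8, 0.1, 4.7]
grip_width: 0.0115
```

Request:
move_arm([
  [[0,-0.2,-2],[0,0,0]],
  [[0,0,-2],[0,0,0]],
  [[0,0,-2],[0,0,0]],
  [[0,0,-2],[0,0,0]],
])

```text
time_s: 13.82
position: [0.5761, 0.1684, 0.13]
ee_rot: [-179.9, -0.1, -13.0]
ft_force: [-0.3, 0.3, 5.1]
grip_width: 0.0115
```

Request:
move_arm([
  [[0,0,-2],[0,0,0]],
  [[0,0,-1.5],[0,0,0]],
  [[0,0,-1.5],[0,0,0]],
])

```text
time_s: 14.2
position: [0.576, 0.1682, 0.1243]
ee_rot: [-179.9, -0.1, -13.0]
ft_force: [0.4, 0.3, -0.9]
grip_width: 0.0115
```

Request:
move_arm([
  [[0,0,-1.5],[0,0,0]],
  [[0,0,-1.2],[0,0,0]],
])

```text
time_s: 14.45
position: [0.5756, 0.1678, 0.1207]
ee_rot: [-180.0, -0.1, -13.0]
ft_force: [-0.0, -0.1, -1.8]
grip_width: 0.0115
```

Request:
move_arm([
  [[0,0,-1.2],[0,0,0]],
  [[0,0,-1],[0,0,0]],
])

```text
time_s: 14.7
position: [0.576, 0.168, 0.1196]
ee_rot: [-180.0, -0.1, -13.0]
ft_force: [-7.8, -4.2, 27.3]
grip_width: 0.0113
```

Sill contact is firm at TCP z 0.1196, exactly where home should be (0.024 + 0.0957). Relaxing the arm, then checking before release.

Request:
move_arm([
  [[0,0,0],[0,0,0]],
  [[0,0,0],[0,0,0]],
])

```text
time_s: 14.95
position: [0.5759, 0.1679, 0.1198]
ee_rot: [-180.0, -0.1, -13.0]
ft_force: [-0.2, -0.1, -1.0]
grip_width: 0.0112
```

Run:
```python
from m import *
o=get_obs(); print(o['position'],o['ee_rot'],o['ft_force'])
a=imaging.capture('wrist'); save('wrist8',cv2.resize(a[20:380,230:430],None,fx=1.6,fy=1.6)); s=imaging.capture('side')
save('side8',cv2.resize(s[120:240,230:350],None,fx=5,fy=5,interpolation=cv2.INTER_CUBIC))
```

```text
[0.57593499 0.16791419 0.11979628] [-1.79980993e+02 -1.23967056e-01 -1.30456830e+01] [-0.19466563 -0.06783728 -0.97530116]
```

View pics/wrist8.png

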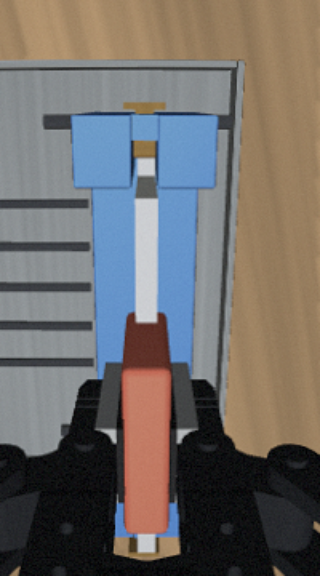

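View pics/side8.png

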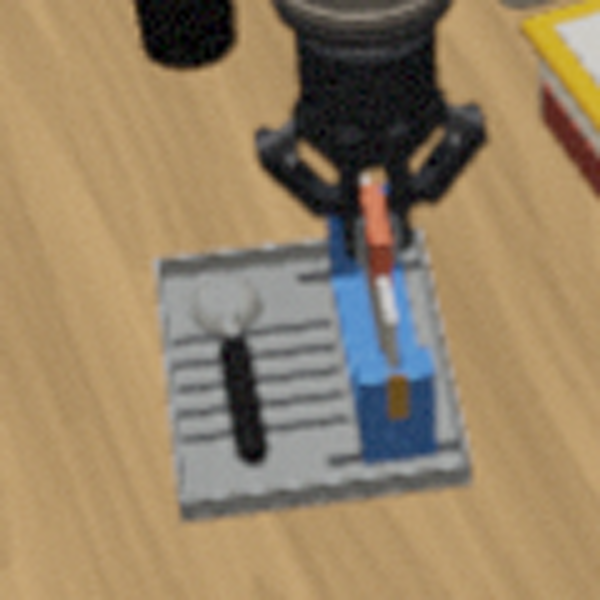

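The far ear is below the post top at (145,165), with the brass nose over it at (145,148); the panel is level. Releasing.

Request:
move_arm([
  [[0,0,0],[0,0,0]],
  [[0,0,0],[0,0,0]],
  [[0,0,0],[0,0,0]],
  [[0,0,0],[0,0,0]],
], hand=45)

```text
time_s: 15.55
position: [0.5761, 0.168, 0.1197]
ee_rot: [-180.0, -0.1, -13.0]
ft_force: [-1.2, -0.5, -0.9]
grip_width: 0.0451
```

Request:
move_arm([
  [[0,0,8],[0,0,0]],
  [[0,0,15],[0,0,0]],
  [[0,0,25],[0,0,0]],
  [[0,0,25],[0,0,0]],
  [[-8,1,15],[0,0,0]],
  [[-12,3,0],[0,0,0]],
  [[-8,2,0],[0,0,0]],
  [[0,0,0],[0,0,0]],
  [[0,0,0],[0,0,0]],
])

```text
time_s: 16.68
position: [0.545, 0.1746, 0.2129]
ee_rot: [-180.0, -0.1, -13.0]
ft_force: [-0.2, -0.5, -0.3]
grip_width: 0.045
```

Run:
```python
from m import *
o=get_obs(); print(o['time_s'],o['position'],o['ee_rot'],o['ft_force'],o['grip_width'])
a=imaging.capture('wrist'); save('wrist9',a); s=imaging.capture('side')
save('side9',cv2.resize(s[120:350,230:430],None,fx=2.6,fy=2.6,interpolation=cv2.INTER_CUBIC))
c=coral(a); n,l,st,_=cv2.connectedComponentsWithStats(c); k=1+st[1:,4].argmax()
b=cv2.boxPoints(cv2.minAreaRect(cv2.findNonZero((l==k).astype(np.uint8)))); print(b)
P=onz('wrist',b,.132,o); print(P.mean(0),np.round(P,4),[np.linalg.norm(P[i]-P[i-1]) for i in range(4)])
```

```text
16.675 [0.54496684 0.17456102 0.21285697] [-1.79975907e+02 -1.29527743e-01 -1.29876164e+01] [-0.1569526  -0.53375165 -0.27440047] 0.0450360774729069
[[358.74152 247.94525]
 [361.68304 180.29056]
 [378.78113 181.03397]
 [375.8396  248.68866]]
[0.57582497 0.16859959 0.132     ] [[0.5649 0.1467 0.132 ]
 [0.5758 0.1936 0.132 ]
 [0.5864 0.1907 0.132 ]
 [0.5762 0.1434 0.132 ]] [np.float64(0.011831988619031899), np.float64(0.04821804517945966), np.float64(0.010995361909295244), np.float64(0.048359729247163155)]
```

View pics/wrist9.png

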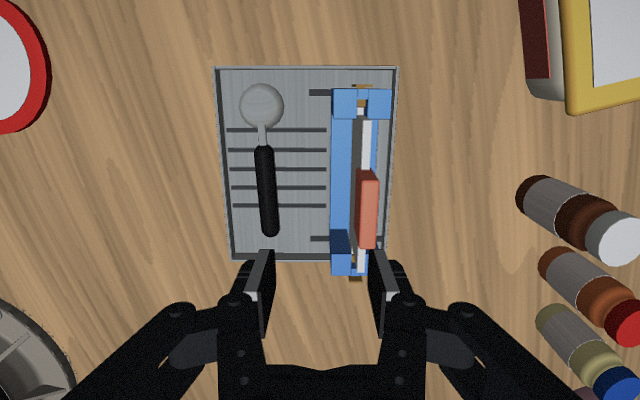

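View pics/side9.png

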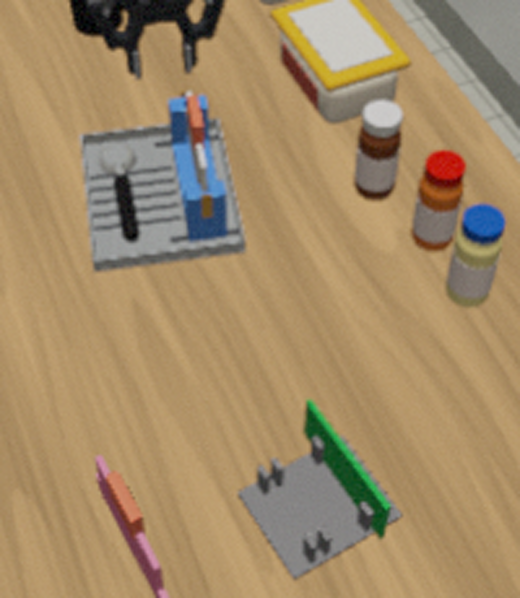

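The guard stands upright in the bracket and free of the fingers. Its grip, at pixel (367,214), measures (0.5758, 0.1686), within 1 mm of the slot middle. Board, scoop and shakers look unmoved.

```bash
python3 -c "
from rig import robot
print(robot.close_job())"
```

```text
the job is handed in; nothing more can be done
None
```

The white guard with the coral grip is out of the rack and home in the blue bracket. I released it and handed the job in at about 17 s; the hand-in gave no verdict.

- **Insertion:** The ears entered the slots without contact. The wrist sensor showed about 12 N at the clips and about 5 N while rubbing past them. It showed 27 N when the guard met the sill, under the 40 N limit, but I read it only at the end of each call, so a brief peak could have gone unseen.
- **Height:** Sill contact came with the tool at z = 0.1196 m, which puts the bottom edge at about 24 mm, the required height. The brass nose could be seen over the far ear.
- **Final check:** After release, the grip measured within 1 mm of the slot middle, at about yaw −13°, in line with the tray, and the fingers were clear. I estimate the guard at about 48 mm along the tray's x (33 to 57 allowed).
- **Other objects:** The board, scoop and shakers looked unmoved in the last pictures. The spoon cup was out of frame in them, so it was not rechecked; the arm did not go near it.
- **Disagreement:** Between about 66 and 57 mm the force reading showed no clip resistance. I put this down to reading it on rows where the arm held still. The next reading, taken at the end of a moving row, showed the clips.

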